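# Wedge the sprung hatch open and take out the strainer

## Robot

A 6-joint arm with a two-finger parallel gripper is mounted at the origin on the work surface. World frame = base frame: x ahead of the robot, y to its left, z up, the work surface at z = 0. Lengths are in m, angles in rad, forces in N, time in s.
With the tool pointing down it reaches from about 0.325 to 0.9 m from the base axis. Payload 6.1 kg.
Tool frame: the origin (TCP) lies midway between the tips of the shut fingers; the grasp point (between the pads) lies 19 mm behind it; x points along the fingers, y is the direction in which the jaws open and shut, and the axes are right-handed (so a half turn about x gives the same grasp; the last joint's range is limited). The gripper opens to 85 mm and grips with 20 to 120 N. Pads are 22 mm wide; open, the fingers measure 114 mm over their backs; the gripper's body (76 mm by 85 mm) begins 54 mm behind the grasp point. The pads swing forward as they close: fully open they stand 13 mm farther back than shut.
Start: joints at [-1.439, 0.22, 1.526, -0, 1.395, -0.126], TCP at [0.159, -0.604, 0.231] pointing down, gripper open.
Joint ranges: [-2.98, 2.98], [-0.91, 2.08], [0.09, 2.57], [-1.24, 4.39], [0.2, 2.65], [-2.68, 2.68]. Speed limits (rad/s): [2.57, 2.57, 3.01, 3.14, 3.14, 3.14].

## Interface

Orientations are given as [roll, pitch, yaw] about the fixed x, y, z axes, in that order (R = Rz(yaw) Ry(pitch) Rx(roll)).
In Python, from plant import movep, move_l, set_joints, gripper_to, hold, inverse_kinematics, observe, get_image, get_calibration, Unreachable, job_done gives the robot as it stands. Calls block until the motion is done:
- movep(position, orientation): joint-space move of the TCP to a pose.
- move_l(position, feed=0.15, rotation=None, max_force=None): straight line of the TCP; rotation=None keeps the orientation; feed is the mean speed in m/s. With max_force (N) it stops when the force on the tool has changed by that much, and returns True; else False.
- set_joints(angles): joint-space move.
- gripper_to(opening, f_grip=None): finger opening in m; f_grip is the grip in N (None keeps the last); returns when the fingers have stopped.
- hold(seconds).
- inverse_kinematics(position, orientation): joint angles nearest the present ones, or None.
- observe(): the state.
- get_image(name): name is "scene" or "top" or "wrist"; returns (picture, depth): 400x640x3 uint8, red, green, blue; 400x640 float32, m along the optical axis (not along the pixel's ray), 0 where there is no reading.
- get_calibration(name): a dict with "intrinsics" (3x3 intrinsics, pixels), "world_from_camera" (4x4, takes a point from camera to world coordinates). Camera axes: x right, y down, z forward; pixel columns grow to the right and rows downward; lengths in m; the calibration is good to about 2 mm. The wrist camera is an equidistant fisheye: a pixel r from the principal point sees the ray r / f radians off the axis. A picture is of the moment at which its call begins: read the wrist's pose just before it. get_calibration takes no time and is no camera call; for the wrist camera it gives the pose at the moment of the call.
A pose or a line that the arm cannot do raises Unreachable and nothing moves.
- job_done(): hands the job in, once; it reports no verdict.
The state is a dict: "time_s": time; "q": joint angles; "joint_velocities": joint speeds; "joint_torque": joint torques, N m; "eef_pos": TCP position; "tcp_rot": TCP orientation; "ft_force": force on the tool from outside, world axes, zero at the start; "torque": the same for the moment, N m; "opening": finger opening in m.
Only numpy, scipy, OpenCV 4.12 (cv2) and the standard library are available. Lean on these libraries where they do the work, as an engineer would, in place of code of your own. Each camera call takes 0.05 s, during which the arm holds its last target. There are 200 camera calls.

## Task

Work the wooden wedge in under the hatch's side bar, on the ledge, until the wedge alone, let go, keeps the spring-closing hatch propped open at least 60 degrees. Then reach into the bay, take out the steel strainer and stand it upright in the white tray, leaving the wedge propping the hatch and the small reagent bottle standing in its place.

Things in the scene. Friction and masses are not known exactly. Their poses are not given: they have to be found in the camera images.
- analyser: White water-analyser module, fixed. Origin on the table, mid-width of its bay. x points away from the robot, y left, z up. Open-topped bay inside x -122 to +30, y -115 to +115 mm; floor 8 mm, rim 100 mm above the table; walls 6 to 8 mm. Behind it a solid housing (x +30 to +130 mm, 100 mm high). A clear framed hatch (165 mm in x, 242 in y, 8 thick) covers the bay. Flat ledge on its right side.
- hatch_hinge (a point): Point on the hatch's hinge line, above the middle of the ledge's width: 35 mm beyond the ledge's centre in x, 18 mm above the ledge, 106 mm above the table. The line runs along the analyser's y at the hatch's far edge, so the near edge swings up and away from the robot. No hinge parts stand over the ledge.
- hatch (a joint): Opening angle of the hatch, rad: 0 closed (level), 1.45 stop. A spring and its weight close it with about 0.2 N m at every angle; it falls shut when let go.
- hatch_bar (a point): Middle of the hatch's round steel side bar, 10 mm thick, along the analyser's y: it projects 111 mm from the hatch's right edge over the ledge (free end 46 mm right of this point, hatch edge 65 mm left). It swings with the hatch, 46 mm from the hinge line; closed, it is nearer the robot than the hinge and its underside is 13 mm above the ledge.
- ledge (a point): Centre of the top face of the flat ledge at the right of the bay, 88 mm above the table; 260 mm long in the analyser's x, 130 mm wide in its y. Axes as the analyser's.
- wedge_grip (a point): Loose wooden wedge, 145 x 36 x 58 mm high, 0.14 kg, on its flat base. Point: centre of its rear block (45 long, 36 wide, 58 high), 29 above the base. x points to the nose: flat top ends 22.5 ahead of the point, then a 28 degree slope falls over 100 mm to the 5 mm thick nose. On the ledge with the bar just before the slope's top it holds the hatch at 1.25 rad (flat top 1.35), by friction.
- strainer_mid (a point): Sample strainer to be taken out, a loose steel cylinder 84 mm high standing in the bay: foot flange 42 mm across and 12 mm high, body 32 mm across up to 74 mm, cap stub 22 mm across on top. 0.16 kg. This point is its centre, 42 mm above its underside; own z up.
- reagent_mid (a point): Small amber reagent bottle with blue cap, loose, 42 mm across, 80 mm high, standing in the bay beside the strainer (either side); it stays there. This point is its centre, 40 mm above its underside; own z up.
- tray_in (a point): Centre of the inner floor of the white open tray, fixed on the table: 130 x 130 mm outside, walls 4 mm thick and 25 mm high, floor about 4 mm above the table.

How it is judged:
On the way, in this order (a step that is already met when the one before it is completed fails the run):
1. the wedge alone, let go, holds the hatch open at least 60 degrees (value of joint hatch above 1.03 rad and contact force between wedge and hatch above 0.5 N and contact force between each of the arm, the fingers and hatch below 0.1 N and contact force between the fingers and wedge below 0.1 N), for 0.3 s.
2. the strainer is lifted out of the bay with the hatch still propped (z of strainer_mid in the frame of analyser above 0.125 m and value of joint hatch above 1 rad and contact force between wedge and hatch above 0.3 N), for 0.1 s.
At the end, for the whole second after the job is handed in: The strainer stands upright (within 0.15 rad) on the tray's floor (centre within 60 mm of the tray's), at rest and let go; the wedge alone holds the hatch open at least 60 degrees (1.03 rad passes); the reagent bottle stands upright within 30 mm of where it was (horizontal distance between strainer_mid and tray_in below 0.06 m and z of strainer_mid in the frame of tray_in below 0.05 m and angle between each of strainer_mid, reagent_mid's own z axis and vertical below 0.15 rad and linear speed of strainer below 0.02 m/s and value of joint hatch above 1.03 rad and contact force between wedge and hatch above 0.3 N and distance of reagent_mid from where it was at the start of the episode below 0.03 m); the robot touches nothing.
It fails at once if the reagent bottle is knocked over (angle between reagent_mid's own z axis and vertical above 0.5 rad).
It also fails if it takes over 51 s, if anything falls off the work surface, if the arm or the gripper's body presses on something with over 40 N, if the wrist force passes 120 N, or if a joint passes its speed limit or range.

## Working session

There is one attempt and no reset: what is moved stays moved. The work goes in short steps, each a Python script; the robot and the scene stay as the last script left them, time stands still between calls to the robot, and variables do not carry over. Pictures are saved under pics/ and viewed, about 8 in all and at most 12, crops included, and the job is handed in when it is done.

```bash
ls; mkdir -p pics
python3 - <<'E'
from plant import *
import cv2,numpy as np
for n in("scene","top"):
    p,d=get_image(n); cv2.imwrite(f"pics/{n}0.png",p[:,:,::-1]); np.savez(f"{n}0.npz",p=p,d=d)
    c=get_calibration(n); print(n,np.round(c["intrinsics"],1).tolist(),np.round(c["world_from_camera"],3).tolist())
print(observe())
E
```

```text
pics
scene [[389.4, 0.0, 315.3], [0.0, 389.4, 194.3], [0.0, 0.0, 1.0]] [[-0.86, 0.406, -0.309, 0.901], [0.51, 0.698, -0.502, 0.579], [0.012, -0.589, -0.808, 1.038], [0.0, 0.0, 0.0, 1.0]]
top [[365.8, 0.0, 318.2], [0.0, 365.8, 192.8], [0.0, 0.0, 1.0]] [[0.01, -1.0, 0.026, 0.515], [-1.0, -0.01, -0.008, -0.017], [0.008, -0.026, -1.0, 1.04], [0.0, 0.0, 0.0, 1.0]]
{'time_s': 0.1, 'q': array([-1.43910115e+00,  2.21159694e-01,  1.52747737e+00,  2.71373603e-06,
        1.39471524e+00, -1.26107296e-01]), 'joint_velocities': array([-0.00106977, -0.00180635, -0.00095851,  0.00035656, -0.00100151,
       -0.00070965]), 'joint_torque': array([ 9.50096473e-04, -4.98245537e+01, -3.90546978e+01, -1.47575615e-04,
        5.68636344e-03,  1.51555031e-05]), 'eef_pos': array([ 0.15926893, -0.60380755,  0.23031118]), 'tcp_rot': array([-1.6984215 ,  1.56903668,  1.70097314]), 'ft_force': array([-0.8763909 ,  0.1197125 , -0.37692803]), 'torque': array([ 0.01078743, -0.04811677, -0.06383628]), 'opening': 0.08548372275832364}
```

View pics/top0.png

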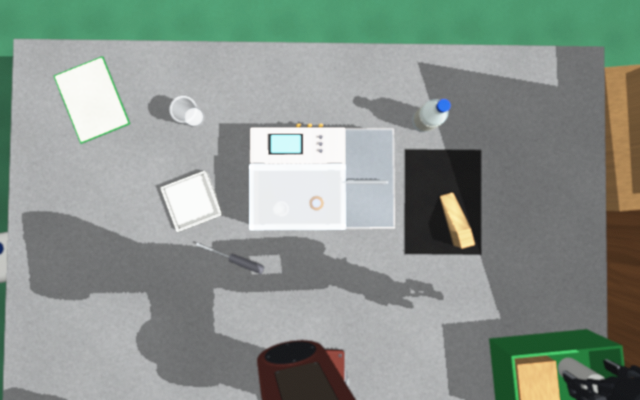

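View pics/scene0.png

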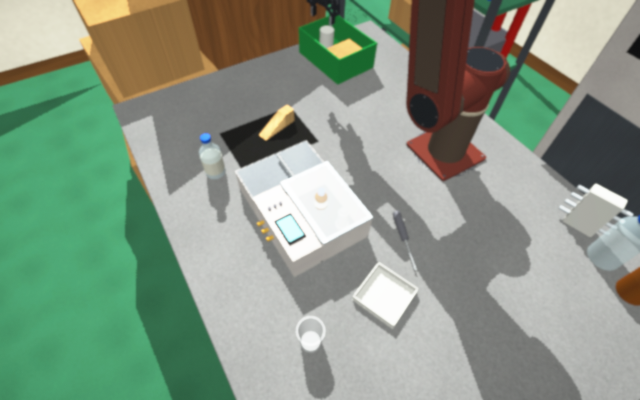

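```bash
cat > h.py <<'E'
import numpy as np,cv2
from plant import *
def cloud(n,d):
    c=get_calibration(n);K=c["intrinsics"];T=np.array(c["world_from_camera"])
    v,u=np.mgrid[:400,:640]
    P=np.stack([(u-K[0][2])/K[0][0]*d,(v-K[1][2])/K[1][1]*d,d],-1)
    return P@T[:3,:3].T+T[:3,3]
def rect(P,m):
    r=cv2.minAreaRect(P[m][:,:2].astype(np.float32)*1000); return np.round(r[0],1),np.round(r[1],1),round(r[2],1),int(m.sum())
E
python3 - <<'E'
from h import *
f=np.load("top0.npz");p,d=f["p"],f["d"];P=cloud("top",d);z=P[...,2]
def box(u0,u1,v0,v1):
    m=np.zeros(z.shape,bool);m[v0:v1,u0:u1]=1;return m&(d>0)
for nm,b,lo,hi in [("analyser",(240,405,120,240),.06,.3),("ledge",(347,400,120,240),.07,.097),("bar/housing",(240,405,120,240),.096,.2),("tray",(150,230,160,240),.015,.06),("wedge",(430,485,185,252),.01,.1)]:
    m=box(*b)&(z>lo)&(z<hi);print(nm,rect(P,m),np.percentile(z[m],[5,50,95]).round(4))
m=box(430,485,185,252)
print("wedge top",rect(P,m&(z>.052)),rect(P,m&(z<.04)&(z>.012)),z[m].max())
print("table z",np.median(z[box(100,150,200,210)]),"mat",np.median(z[box(415,430,160,180)]))
print("tray floor",rect(P,box(172,208,183,220)&(z<.012)))
np.set_printoptions(linewidth=250)
print((z[172:192:1,340:400:4]*1000).astype(int))
print((z[195:220:2,270:330:4]*1000).astype(int))
for b in[(340,400,178,184)]:
    m=box(*b)&(z>.097);print("bar",rect(P,m))
c=cv2.resize(p[115:260,235:500],None,fx=3,fy=3,interpolation=cv2.INTER_CUBIC);cv2.imwrite("pics/c1.png",c[:,:,::-1])
E
```

```text
analyser (array([575.7, -36.7]), array([262.7, 372.5]), 0.7, 14407) [0.0876 0.104  0.1127]
ledge (array([ 579.8, -161.2]), array([256.7, 123.8]), 0.4, 4518) [0.0865 0.0893 0.0921]
bar/housing (array([578. , -26.8]), array([257.8, 352.9]), 0.7, 9754) [0.0996 0.1094 0.1131]
tray (array([516.4, 326.8]), array([130.8, 131.2]), 21.5, 395) [0.017  0.0246 0.0281]
wedge (array([ 471.4, -409.5]), array([144.5,  38.6]), 15.1, 886) [0.0125 0.0415 0.0601]
wedge top (array([ 432.1, -420.2]), array([63.7, 37.6]), 13.7, 297) (array([ 469.6, -410.1]), array([139.3,  38.6]), 15.3, 386) 0.06292036580450477
table z 0.0011039509772811096 mat 0.0020952722168006144
tray floor (array([514.8, 337.3]), array([102. , 100.8]), 0.4, 1287)
[[ 110  112   90   91   91   89   87   88   87   87   91   89   92   90    0]
 [ 112  115   90   91   87   89   88   89   88   86   90   87   89   88    0]
 [ 110  114   90   90   91   85   87   88   90   87   87   87   88   89    1]
 [ 107  112   92   86   89   88   91   85   89   91   90   87   90   88    2]
 [ 111  108   89   87   87   89   90   87   86   90   90   88   86 
[... 1560 characters left out ...]
  109  111]
 [ 109  112  110  109  112  109  110  110  107  109  108  112  110  109  108]
 [ 109  112  112  112  109  107  111  109  111  112  109  111  108  111  108]
 [ 109  111  110  108  107  109  109  108  109  108  111  112  109  105  110]
 [ 107  110  110  109  108 1040  108  110  111  111  110  109  109  109  111]
 [ 109  111  108  111  107  109  107  107  107  109  110  112  111 1040  109]
 [ 108  109  108  112  109  109  109  109  109  108  108  109  113  112  108]
 [ 112  111  113  109  110  109  108  110  109  109  109  113  109  111  110]
 [ 111  107  109  110  109  109  109  110  109  110  108  111  109  109  106]]
bar (array([ 570.5, -141.6]), array([123.5,  12.9]), 89.9, 206)
```

View pics/c1.png

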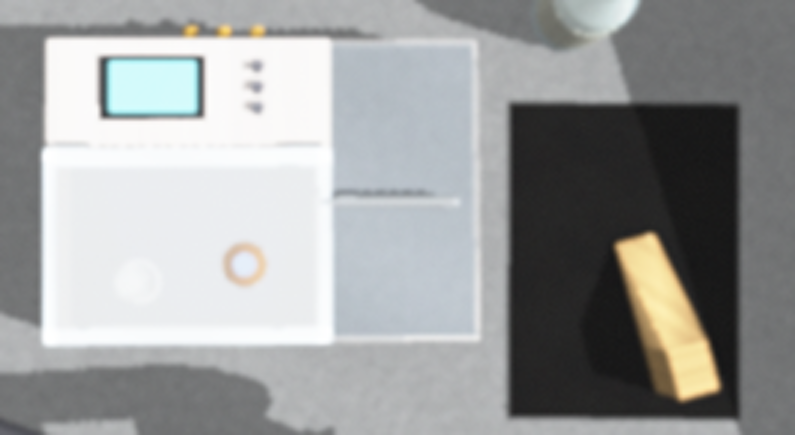

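```bash
cat >> h.py <<'E'
from scipy.spatial.transform import Rotation as Ro
def down(yaw,tilt=0,s=1):
    "tool down, jaws across heading yaw; tilt>0 leans the gripper body back (toward -heading)"
    x=np.array([np.sin(tilt),0,-np.cos(tilt)]);y=np.array([0,s,0.]);z=np.cross(x,y)
    return (Ro.from_euler('z',yaw)*Ro.from_matrix(np.stack([x,y,z],1))).as_euler('xyz')
def st(t=""):
    o=observe();print(t,round(o["time_s"],2),o["eef_pos"].round(4),o["ft_force"].round(1),round(o["opening"],4))
E
python3 - <<'E'
from h import *
yw=np.deg2rad(15.2)
for s in(1,-1):print(s,[None if q is None else q.round(2) for q in (inverse_kinematics([.4144,-.4249,.12],down(yw,0,s)),inverse_kinematics([.58,-.172,.11],down(0,0,s)),inverse_kinematics([.497,.08,.05],down(0,0,s)))])
s=min((1,-1),key=lambda s:abs(inverse_kinematics([.4144,-.4249,.12],down(yw,0,s))[5]));print(s)
movep([.4144,-.4249,.13],down(yw,0,s));st()
p,d=get_image("top");cv2.imwrite("pics/t1.png",p[:,:,::-1])
move_l([.4144,-.4249,.023],feed=.12,max_force=15);st("down")
gripper_to(.02,60);st("grip")
move_l([.4144,-.4249,.2],feed=.2);st("up")
P,D=get_image("scene");a=cv2.resize(P[60:220,180:400],None,fx=2.5,fy=2.5);cv2.imwrite("pics/g1.png",a[:,:,::-1])
E
```

```text
1 [None, array([-0.42,  0.29,  1.69,  0.  ,  1.17, -1.99]), array([ 0.  ,  0.15,  1.98, -0.  ,  1.01, -1.57])]
-1 [array([-0.93,  0.25,  1.71,  0.  ,  1.18,  0.37]), array([-0.42,  0.29,  1.69,  0.  ,  1.17,  1.15]), array([ 0.  ,  0.15,  1.98, -0.  ,  1.01,  1.57])]<sys>:0: UserWarning: Gimbal lock detected. Setting third angle to zero since it is not possible to uniquely determine all angles.
<stdin>:4: UserWarning: Gimbal lock detected. Setting third angle to zero since it is not possible to uniquely determine all angles.
Traceback (most recent call last):
TypeError: 'NoneType' object is not subscriptable
```

```bash
python3 -W ignore - <<'E'
from h import *
yw=np.deg2rad(15.2);s=-1
movep([.4144,-.4249,.13],down(yw,0,s));st()
move_l([.4144,-.4249,.023],feed=.12,max_force=15);st("down")
gripper_to(.02,60);st("grip")
move_l([.4144,-.4249,.2],feed=.2);st("up")
P,D=get_image("scene");a=cv2.resize(P[0:220,180:480],None,fx=2.5,fy=2.5);cv2.imwrite("pics/g1.png",a[:,:,::-1])
E
```

```text
1.34 [ 0.414  -0.4261  0.1307] [ 0.4 -0.5  0.1] 0.0853
down 2.38 [ 0.4149 -0.4257  0.0239] [-0.2  0.3 -0.4] 0.0854
grip 2.9 [ 0.4147 -0.4253  0.0236] [-0.9  0.3  3. ] 0.0356
up 3.93 [ 0.4137 -0.424   0.1982] [-0.1  0.1 -1.7] 0.0356
```

View pics/g1.png

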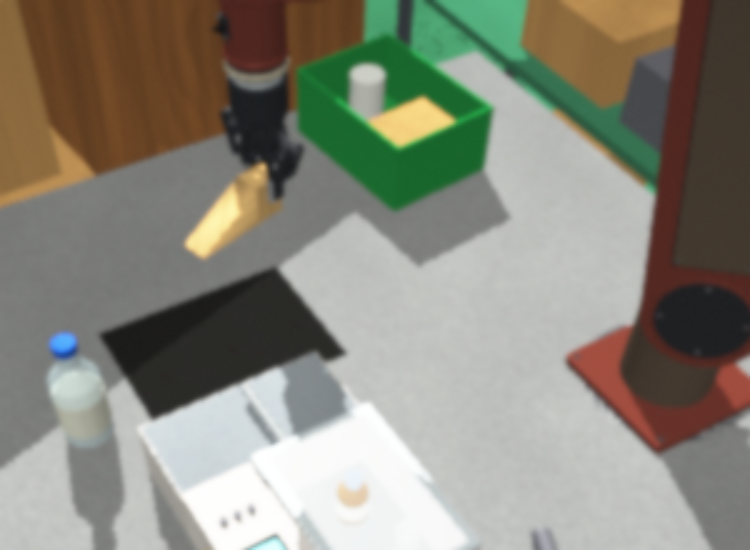

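The wedge is gripped at about (258,190) in the crop, nose forward and level. Next I put it on the ledge in front of the bar and push it part way in.

```bash
python3 -W ignore - <<'E'
from h import *
R=down(0,0,-1)
movep([.415,-.172,.17],R);hold(.2);st("over")
print(move_l([.415,-.172,.107],feed=.06,max_force=4));st("touch")
z=observe()["eef_pos"][2]
print(move_l([.50,-.172,z],feed=.08,max_force=50));st("500")
print(move_l([.555,-.172,z],feed=.06,max_force=50));st("555")
p,d=get_image("scene");cv2.imwrite("pics/s2.png",cv2.resize(p[0:260,120:520],None,fx=2,fy=2)[:,:,::-1]);np.savez("s2.npz",p=p,d=d)
E
```

```text
over 5.18 [ 0.4153 -0.1732  0.1702] [ 1.3 -0.5 -1.9] 0.0352
True
touch 6.08 [ 0.4141 -0.1715  0.1112] [-0.6 -0.6  3.3] 0.0356
False
500 7.32 [ 0.4974 -0.1724  0.1115] [-15.3  -0.1  13.4] 0.0352
False
555 8.38 [ 0.553  -0.1725  0.1115] [-11.4  -0.5  11. ] 0.0351
```

View pics/s2.png

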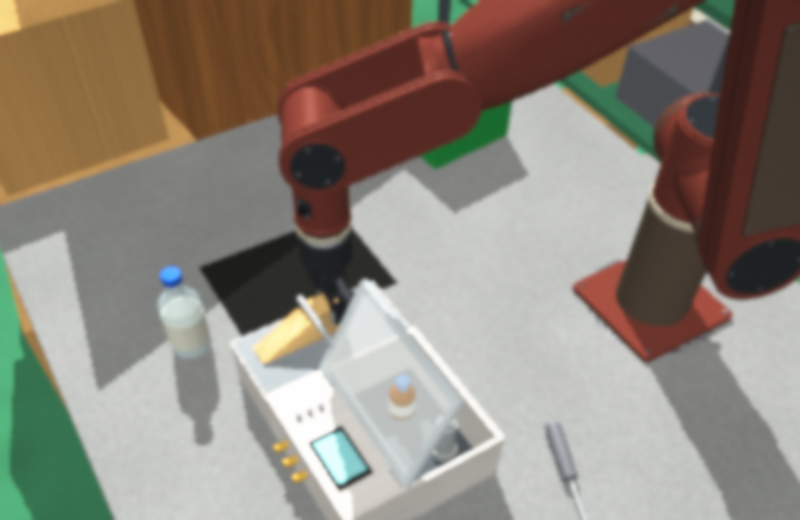

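```bash
python3 -W ignore - <<'E'
from h import *
z=.1113
for x in(.570,.576,.581):
    print(move_l([x+.0015,-.172,z],feed=.05,max_force=50));st()
    p,d=get_image("scene");P=cloud("scene",d);Z=P[...,2]
    m=(d>0)&(P[...,0]>.45)&(P[...,0]<.66)&(P[...,1]>-.08)&(P[...,1]<.14)&(Z>.13)
    q=P[m][:,[0,2]]-[.6165,.106]; q=q[np.hypot(*q.T)<.19]
    print("hatch",len(q),np.median(np.arctan2(q[:,1],-q[:,0])).round(3))
cv2.imwrite("pics/s3.png",cv2.resize(p[60:260,160:460],None,fx=2.6,fy=2.6)[:,:,::-1]);np.savez("s3.npz",p=p,d=d)
E
```

```text
False
 8.92 [ 0.5702 -0.1724  0.1115] [-7.3 -0.1  8.2] 0.0356
hatch 2300 1.303
False
 9.23 [ 0.576  -0.1724  0.1115] [-9.4 -0.   8.4] 0.0354
hatch 2220 1.332
False
 9.53 [ 0.5807 -0.1724  0.1115] [-10.4   0.8   9.8] 0.035
hatch 2207 1.333
```

View pics/s3.png

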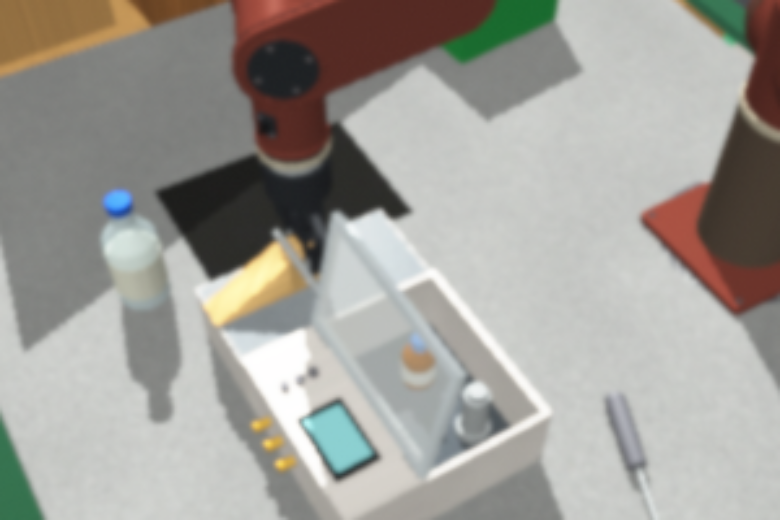

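The hatch plateaus at about 1.33 rad, so the bar is on the wedge's flat top. The strainer (475,410) and the bottle (418,360) are both visible in the bay. Next I release the wedge and check that it holds.

```bash
cat >> h.py <<'E'
def hatch():
    p,d=get_image("scene");P=cloud("scene",d);Z=P[...,2]
    m=(d>0)&(P[...,0]>.45)&(P[...,0]<.66)&(P[...,1]>-.08)&(P[...,1]<.14)&(Z>.13)
    q=P[m][:,[0,2]]-[.6165,.106]; q=q[np.hypot(*q.T)<.19]
    return len(q),np.median(np.arctan2(q[:,1],-q[:,0])).round(3)
E
python3 -W ignore - <<'E'
from h import *
gripper_to(.065);st("open");print(hatch())
move_l([.54,-.172,.1125],feed=.08,max_force=20);st();print(hatch())
move_l([.50,-.172,.25],feed=.25);hold(.2);st();print(hatch())
R=down(0,0,-1)
movep([.44,-.05,.36],R);st()
p,d=get_image("top");P=cloud("top",d);np.savez("t4.npz",p=p,d=d);cv2.imwrite("pics/t4.png",cv2.resize(p[120:260,150:410],None,fx=3,fy=3,interpolation=cv2.INTER_CUBIC)[:,:,::-1])
p2,d2=get_image("scene");np.savez("s4.npz",p=p2,d=d2)
E
```

```text
open 9.98 [ 0.5826 -0.1719  0.1111] [ 0.  -0.2 -0.1] 0.0651
(2208, np.float64(1.331))
 10.72 [ 0.5403 -0.1722  0.1128] [-0.5  0.1  0.2] 0.0649
(2201, np.float64(1.331))
 11.69 [ 0.4993 -0.1715  0.2477] [-0.9  0.1 -1.1] 0.0651
(2208, np.float64(1.332))
 12.47 [ 0.4401 -0.0504  0.359 ] [-0.4 -0.6 -1.1] 0.0651
```

View pics/t4.png

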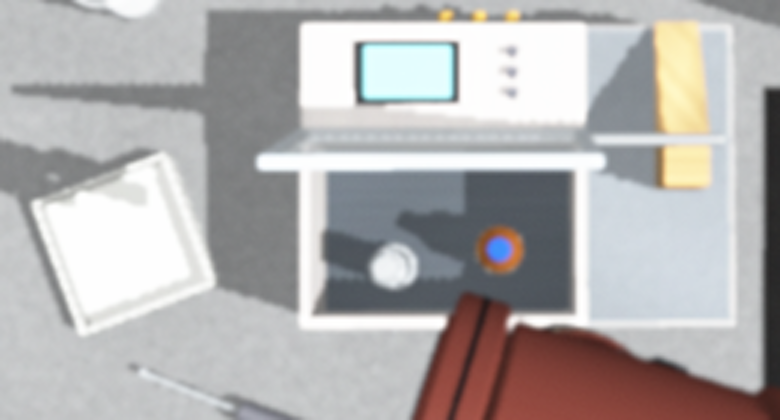

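```bash
python3 -W ignore - <<'E'
from h import *
f=np.load("t4.npz");d=f["d"];P=cloud("top",d);v,u=np.mgrid[:400,:640];Z=P[...,2]
def s(n,u0,v0,w,lo,hi):
    m=(abs(u-u0)<w)&(abs(v-v0)<w)&(d>0)&(Z>lo)&(Z<hi);print(n,m.sum(),np.median(P[m],0).round(4),rect(P,m))
us,vs=393/3+150,266/3+120;ub,vb=499/3+150,249/3+120
s("str top",us,vs,12,.083,.12);s("str shoulder",us,vs,12,.07,.12);s("str all",us,vs,13,.016,.12)
s("bot all",ub,vb,13,.03,.12);s("bot top",ub,vb,12,.075,.12)
ut,vt=123/3+150,243/3+120
s("tray rim",ut,vt,36,.015,.04)
m=(abs(u-ut)<36)&(abs(v-vt)<36)&(Z>.015)&(Z<.04);q=P[m][:,:2];print("extr",q.min(0),q.max(0))
f=np.load("s4.npz");d=f["d"];P=cloud("scene",d);Z=P[...,2]
m=(abs(P[...,0]-.516)<.12)&(abs(P[...,1]-.33)<.12)&(Z>.012)&(Z<.04)&(d>0);print("tray scene",rect(P,m))
for n,y0 in(("str",.082),("bot",-.02)):
    m=(abs(P[...,0]-.5)<.035)&(abs(P[...,1]-y0)<.035)&(Z>.02)&(Z<.1)&(d>0);print(n,m.sum(),np.median(P[m],0).round(4),rect(P,m))
for yy in(-1,1):print(inverse_kinematics([.5,.08,.05],down(0,0,-1)))
E
```

```text
str top 91 [0.4963 0.0763 0.0907] (array([496.2,  78.1]), array([27.5, 28.1]), 46.9, 91)
str shoulder 119 [0.4963 0.0761 0.0864] (array([496.5,  76.5]), array([29.4, 30.7]), 47.2, 119)
str all 180 [0.4981 0.0723 0.0831] (array([497.7,  75.4]), array([39. , 34.8]), 0.6, 180)
bot all 197 [ 0.5151 -0.0196  0.0644] (array([514. , -19.4]), array([40.1, 40.1]), 45.3, 197)
bot top 49 [ 0.5152 -0.0195  0.0881] (array([514. , -20.8]), array([18.2, 18.3]), 0.9, 49)
tray rim 394 [0.5169 0.3358 0.0247] (array([516.1, 326.7]), array([130.2, 131.6]), 21.4, 394)
extr [0.43367034 0.24357172] [0.59843815 0.41037089]
tray scene (array([492., 321.]), array([183. , 130.3]), 21.4, 453)
str 206 [0.502  0.0891 0.0685] (array([497.9,  85.2]), array([32.5, 37.1]), 52.8, 206)
bot 0 [nan nan nan] (array([0., 0.]), array([0., 0.]), 0.0, 0)
[ 2.79937674e-03  1.53576312e-01  1.97408023e+00 -4.44089210e-16
  1.01393611e+00  1.57359570e+00]
[ 2.79937674e-03  1.53576312e-01  1.97408023e+00 -4.44089210e-16
  1.01393611e+00  1.57359570e+00]
```

```bash
python3 -W ignore - <<'E'
from h import *
R=down(0,0,-1)
movep([.497,.078,.21],R);st("over")
print(move_l([.497,.078,.12],feed=.12,max_force=15))
print(move_l([.497,.078,.041],feed=.08,max_force=8));st("down")
gripper_to(.01,60);st("grip")
move_l([.497,.078,.20],feed=.1);hold(.2);st("up");print(hatch())
p,d=get_image("scene");cv2.imwrite("pics/s5.png",cv2.resize(p[60:360,200:480],None,fx=2,fy=2)[:,:,::-1])
E
```

```text
over 13.41 [0.4976 0.0772 0.2107] [-0.1 -0.   0.1] 0.0652
False
False
down 15.44 [0.4976 0.078  0.0416] [0.7 0.4 0.9] 0.065
grip 15.85 [0.4976 0.0779 0.0417] [-1.4 -0.3  6.2] 0.0308
up 17.79 [0.4968 0.078  0.1996] [ 0.4  0.5 -1.5] 0.0309
(2579, np.float64(1.328))
```

View pics/s5.png

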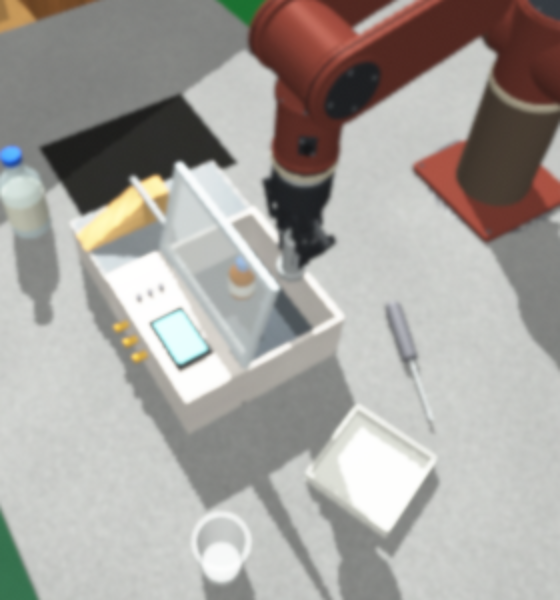

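The picture shows the strainer held upright at (290,265), the bottle standing at (240,280) and the wedge still propping the hatch. Now I move to the tray.

```bash
python3 -W ignore - <<'E'
from h import *
move_l([.516,.327,.20],feed=.2);st("over tray")
move_l([.516,.327,.06],feed=.12,max_force=15)
print(move_l([.516,.327,.034],feed=.03,max_force=4));hold(.2);st("down")
gripper_to(.065);hold(.3)
move_l([.516,.327,.20],feed=.12);st("up")
movep([.40,.20,.35],down(0,0,-1));hold(.3);print(hatch())
for n in("scene","top"):
    p,d=get_image(n);P=cloud(n,d);Z=P[...,2]
    m=(abs(P[...,0]-.516)<.055)&(abs(P[...,1]-.327)<.055)&(Z>.04)&(Z<.12)&(d>0);print(n,m.sum(),np.median(P[m],0).round(4),rect(P,m),Z[m].max())
    m&=Z>.08;print(" cap",np.median(P[m],0))
    if n=="top":
        m=(abs(P[...,0]-.514)<.03)&(abs(P[...,1]+.02)<.03)&(Z>.03)&(Z<.12)&(d>0);print("bottle",np.median(P[m],0).round(4),rect(P,m))
    else: cv2.imwrite("pics/s6.png",cv2.resize(p[60:360,200:480],None,fx=2,fy=2)[:,:,::-1])
E
```

```text
over tray 19.29 [0.5161 0.3261 0.1999] [-0.5 -0.7 -1.8] 0.031
True
down 21.51 [0.5157 0.3268 0.0377] [-1.4 -0.4  5.3] 0.0305
up 23.74 [0.5154 0.3267 0.1988] [-0.4  0.8  0.4] 0.065
(2216, np.float64(1.331))
scene 174 [0.5216 0.3333 0.0784] (array([516.7, 331. ]), array([27.3, 30.4]), 44.5, 174) 0.09244004055281507
 cap [0.51621248 0.33059462 0.08673409]
top 168 [0.5147 0.3186 0.08  ] (array([516. , 324.2]), array([31. , 29.5]), 89.5, 168) 0.09409887213092927
 cap [0.51451048 0.32321354 0.08823413]
bottle [ 0.5151 -0.0196  0.0646] (array([514. , -19.4]), array([40.1, 40.1]), 45.4, 197)
```

View pics/s6.png

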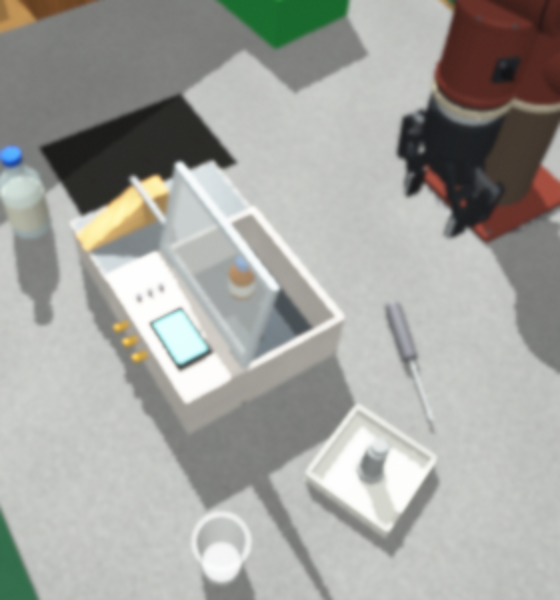

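The strainer stands upright mid-tray at (374,460), the wedge props the hatch, the bottle has not moved, and the arm is clear of everything.

```bash
python3 -c "from plant import *; job_done(); print(observe()['time_s'])"
```

```text
the job is handed in; nothing more can be done
the job is handed in; nothing more can be done
```

The job is done and handed in after about 25 s of the 51 s allowed; the interface gives no verdict. I pushed the wedge in under the side bar until the bar sat on its flat top, and let go. Then I lifted the strainer out of the bay and stood it in the tray.

Last checks, all from the camera images:
- **Hatch:** it stayed at about 1.33 rad with only the wedge holding it, from letting go through to the end.
- **Strainer:** it stands upright near the middle of the tray. The top and scene cameras put its cap 7 mm apart, both within 5 mm of the tray centre I measured.
- **Reagent bottle:** upright, and its measured position is unchanged.
- **Robot:** well clear of everything.

No check failed. I could not measure the wedge-to-hatch contact force directly, so I judged that only from the hatch angle holding steady. One tray reading from the scene camera was about 25 mm off and took in something besides the tray; I used the top camera's value, which matched the tray's known size.

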